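Read the gauged culture dish through the loupe

ROBOT

A 6-joint arm with a two-finger parallel gripper is mounted at the origin on a cart in front of the work surface, level with it; the furniture and walls round the work are solid. World frame = base frame: x ahead of the robot, y to its left, z up, the work surface at z = 0. Lengths are in m, angles in rad, forces in N, time in s.
With the tool pointing down it reaches from about 0.4 to 0.925 m from the base axis. Payload 12.5 kg.
Tool frame: the origin (TCP) lies between the finger pads; the fingertips stand 22 mm ahead of it and the grasp point (between the pads) lies 3 mm ahead of it; y points along the fingers, x is the direction in which the jaws open and shut, and the axes are right-handed (so a half turn about y gives the same grasp; the last joint's range is limited). The gripper opens to 95 mm and grips with 3 to 60 N. Pads are 20 mm wide; open, the fingers measure 119 mm over their backs; the gripper's body (75 mm by 180 mm) begins 59 mm behind the grasp point.
Start: joints at [1.029, 0.491, 1.559, -0, 1.092, -0.106], TCP at [0.264, 0.567, 0.237] pointing down, gripper open.
Joint ranges: [-3.1, 3.1], [-0.84, 2.19], [0.05, 2.79], [-1.13, 4.28], [0.06, 2.93], [-2.69, 2.69]. Speed limits (rad/s): [2.22, 2.22, 2.79, 3.14, 3.14, 3.14].

INTERFACE

Orientations are given as a unit quaternion [x, y, z, w].
In Python, from cell import ctrl gives the robot as it stands.
- The arm moves only by the tool arm_command, never from a script. Its argument "deltas" is a list of rows, each a list of 7 numbers: the shift along the tool's x, y, z in m, then the turn, a rotation vector about the tool's x, y, z in rad, then the finger opening in m, from 0 to 0.0951. A call has 1 to 12 rows; each row is the pose to reach, as a shift and turn from the pose measured when the call began, along the tool's axes at that moment; what a row does not reach only later rows make up. A row lasts 1/10 s, in which the tool goes at most 50 mm and 8.59 degrees, less where a joint would pass 70% of its speed; a pose out of reach is approached as far as the arm can. A call with a gripper value outside its range is refused whole. The fingers move at their own pace and stop on an object; "force" is the grip in N (left out, the last holds). Time passes only in rows, so rows that repeat a pose let the fingers close. It gives the time, the measured TCP pose, the force and the opening at its end, in the units of the state.
- ctrl.get_state(): the state, without advancing time (a new reading comes with each control period).
- ctrl.snapshot(name): name is "side" or "top"; returns a dict with "img" (384x512x3 uint8, red, green, blue), "mtx" (3x3 intrinsics, pixels), "distortion" ([k1, k2, p1, p2, k3] as OpenCV has them; the pictures are not rectified), "R" (3x3) and "t" (3): a world point X has camera coordinates R X + t. Camera axes: x right, y down, z forward; pixel columns grow to the right and rows downward; lengths in m; the calibration is good to about 2 mm. A picture is of the moment at which its call begins. There is no depth.
- ctrl.finish_job(): hands the job in, once; it reports no verdict.
The state is a dict: "time_s": time; "joint_positions": joint angles; "qd": joint speeds; "joint_torque": joint torques, N m; "tcp_pos": TCP position; "ee_rot": TCP orientation; "contact_force": force on the tool from outside, world axes, zero at the start; "wrist_torque": the same for the moment, N m; "opening": opening from 0.0 (shut) to 1.0 (fully open).
Only numpy, scipy, OpenCV 4.12 (cv2) and the standard library are available. Lean on these libraries where they do the work, as an engineer would, in place of code of your own. Each camera call takes 0.05 s, during which the arm holds its last target. There are 200 camera calls.

TASK

Take the loupe out of its rest and hold it over the culture dish that the orange-tipped finger of the height gauge points at: the lens centred above that dish, level, and at the height of the finger, where the loupe is in focus. Do not disturb the gauge, the dishes or the timer, and do not lean the loupe on anything: the program finishes while still holding the loupe there, steady.

Things in the scene. Friction and masses are not known exactly. Their poses are not given: they have to be found in the camera images.
- loupe: hand loupe, 0.09 kg: round lens in a silvery rim (67 mm across, 10 mm thick) on a dark flat-sided handle 106 long, 16 wide (y), 14 high (z). Origin: grip point at the teal band, mid-section, 49 mm from the handle's lens end. x runs along the handle to the lens, z is square to the lens, up. Lens centre at x = +88 mm, y = z = 0; balance point about 25 mm lensward. It starts level, origin 39 mm above the worktop
- lens_center (a point): the centre of the loupe's lens, mid-thickness (on the loupe at x = +88 mm, y = z = 0)
- loupe_rest: light grey fixed rest: foot 8 mm thick, two U saddles 12 mm wide at x = -46 and +44 mm in which the handle lies. Saddle floors 32 mm, ears 42 mm above the worktop, 1.8 mm clear of the handle's sides. The loupe lifts straight up; between the saddles there are 24 mm free under the handle. Origin on the worktop below the grip point; x along the handle to the lens, z up
- light_panel: thin white light panel, fixed, 200 x 290 x 8 mm, flat on the worktop; dishes, gauge and timer stand on it. Origin: centre of its underside; x away from the robot at zero yaw, z up
- gauge: height gauge, fixed: dark 56 mm square foot, steel column (12 mm thick, top 152 mm above the foot's underside) and a dark carriage with a brass thumb screw at its -y side (to y = -27 mm). A thin finger with an orange tip reaches along -x, 50 mm from the column's axis, toward one dish. Origin: centre of the foot's underside, on the column's axis, z up
- finger_tip (a point): the end of the gauge's orange finger tip (finger 7 mm wide, 4 mm thick), mid-thickness: its height is the focal height for the lens centre, 93 to 128 mm above the worktop, different each time. It stops 38 to 66 mm, seen from above, short of the centre of the dish it points at; the other dish is over 130 mm away. The carriage is held by friction only
- dish_brown: closed culture dish with brown agar, 64 mm across, 16 mm high, loose on the light panel. Origin: centre of its underside, z up
- dish_red: closed culture dish with red agar, 64 mm across, a flat disc 6 mm high to look at (16 mm to the touch), loose on the light panel. Origin: centre of its underside, z up
- timer: black kitchen timer, 45 x 75 x 63 mm, loose on the light panel behind the other dish. Origin: centre of its underside, z up
Mind the look-alikes: they are no part of the job. Of the things that look like the dish_red, the larger one is meant.

How it is judged:
On the way:
1. the loupe is lifted clear of its rest by the gripper (height (world z) of loupe above 0.06 m and contact force between loupe and loupe_rest below 0.05 N and contact force between loupe and the fingers above 1 N), for 0.2 s.
At the end, for the whole second after the job is handed in: the gripper holds the loupe, still and touching nothing else, with the lens centre within 10 mm horizontally of the centre of the dish the finger points at and within 6 mm of the finger tip's height, the lens level within 5 degrees (((horizontal distance between finger_tip and dish_brown below 0.09 m and horizontal distance between lens_center and dish_brown below 0.01 m) or (horizontal distance between finger_tip and dish_red below 0.09 m and horizontal distance between lens_center and dish_red below 0.01 m)) and z of lens_center in the frame of finger_tip between -0.006 and 0.006 m and angle between loupe's own z axis and vertical below 0.09 rad and linear speed of loupe below 0.02 m/s and angular speed of loupe below 0.15 rad/s and contact force between loupe and the fingers above 1 N and contact force between loupe and gauge below 0.1 N and contact force between loupe and timer below 0.1 N); the arm keeps its last pose, push and grip.
It fails at once if the gauge's finger is pushed more than 4 mm from its setting (distance of finger_tip from where it was at the start of the episode above 0.004 m).
It fails at once if a dish is moved more than 8 mm (distance of any of dish_brown, dish_red from where it was at the start of the episode above 0.008 m).
It fails at once if the timer is moved more than 15 mm (distance of timer from where it was at the start of the episode above 0.015 m).
It also fails if it takes over 40 s, if anything falls off the work surface, if the arm or the gripper's body presses on something with over 40 N, if the wrist force passes 120 N, or if a joint passes its speed limit or range.

## Working session

There is one attempt and no reset: what is moved stays moved. The work goes in short steps, Python scripts to look and compute and a tool call to move; the robot and the scene stay as the last step left them, time stands still between calls to the robot, and variables do not carry over. Pictures are saved under pics/ and viewed, about 8 in all and at most 12, crops included, and the job is handed in when it is done.

Besides the shell and the picture viewer there is one more tool, called after ">>>" as name(argument=value, ...) on one line, values as JSON. arm_command: Moves the arm, as the interface text tells. Its arguments: {"type":"object","properties":{"deltas":{"type":"array","items":{"type":"array","items":{"type":"number"}}},"force":{"type":"number"}},"required":["deltas"]}

```bash
mkdir -p pics; python3 - <<'E'
from cell import ctrl
import cv2,numpy as np
s=ctrl.get_state(); print(s['time_s'],s['tcp_pos'],s['ee_rot'],s['opening'])
for n in("top","side"):
    d=ctrl.snapshot(n); cv2.imwrite(f'pics/{n}0.png',d['img'][:,:,::-1]); np.savez(f'{n}0.npz',**d)
    print(n,d['mtx'].round(1).tolist(),np.round(d['distortion'],3),np.round(-d['R'].T@d['t'],3),d['R'].round(2).tolist())
E
```

```text
0.0 [0.26370744 0.56638571 0.23603825] [ 0.5964504   0.37970586 -0.38045052 -0.59609378] 1.001529583055444
top [[365.0, 0.0, 256.2], [0.0, 365.0, 193.6], [0.0, 0.0, 1.0]] [0.003 0.    0.    0.    0.   ] [0.338 0.023 0.924] [[0.02, -1.0, 0.01], [-0.97, -0.02, -0.23], [0.24, -0.0, -0.97]]
side [[382.2, 0.0, 247.8], [0.0, 382.2, 192.8], [0.0, 0.0, 1.0]] [-0.004  0.     0.     0.     0.   ] [ 0.108 -0.553  0.705] [[0.82, -0.57, 0.02], [-0.37, -0.55, -0.75], [0.44, 0.61, -0.66]]
```

View pics/top0.png

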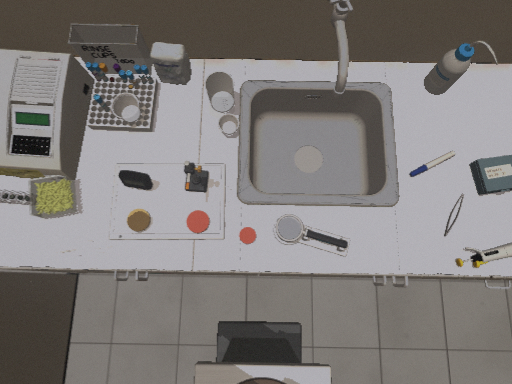

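View pics/side0.png

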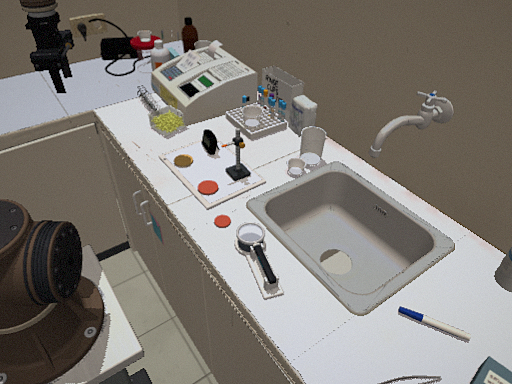

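Top view: red dish (198,222), brown dish (139,220), gauge foot (197,180), timer (136,180), loupe lens (290,229) with its handle running to (345,243). The small red disc at (248,235) is the look-alike. The side view agrees. Next I enlarge the crops.

```bash
python3 - <<'E'
import cv2,numpy as np
a=cv2.imread('pics/top0.png');b=cv2.imread('pics/side0.png')
r=lambda i,x0,x1,y0,y1:cv2.resize(i[y0:y1,x0:x1],(800,300) ,interpolation=cv2.INTER_CUBIC)
# top x 105-355 (250) y150-258 -> 3.2 ; side
A=cv2.resize(a[150:258,105:355],(800,346),interpolation=cv2.INTER_CUBIC)
B=cv2.resize(b[120:215,150:270],None,fx=2.6,fy=2.6,interpolation=cv2.INTER_CUBIC)
C=cv2.resize(b[212:306,225:295],None,fx=2.6,fy=2.6,interpolation=cv2.INTER_CUBIC)
o=np.zeros((600,800,3),np.uint8);o[:346]=A;o[350:350+B.shape[0],:B.shape[1]]=B;o[350:350+C.shape[0],400:400+C.shape[1]]=C
cv2.imwrite('pics/crop0.png',o)
E
```

```text
(no output)
```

View pics/crop0.png

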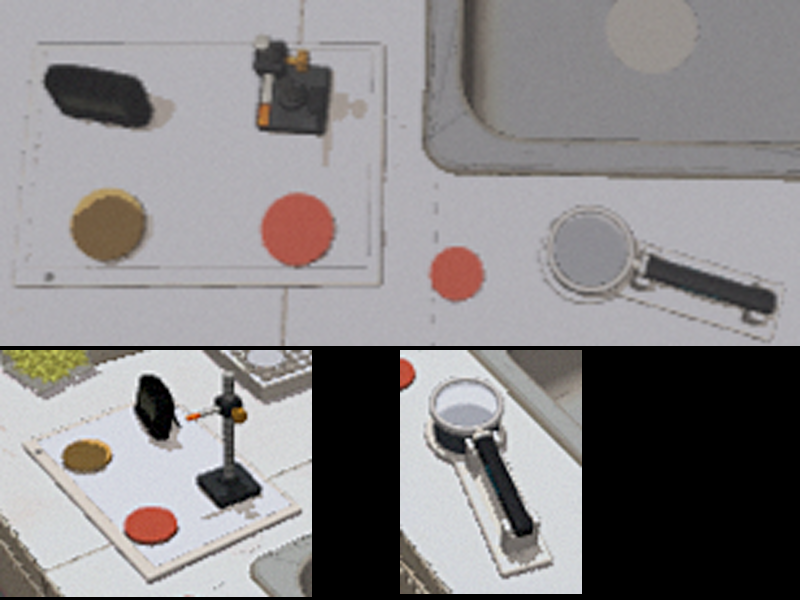

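The orange tip is at about (187,186) in the top view and (224,145) in the side view. The finger points robotward, from the carriage at (189,168). Now I measure with masks and rays.

```bash
cat > h.py <<'E'
import cv2,numpy as np
def load(n): return dict(np.load(n+'.npz'))
def ray(d,p):
    u=cv2.undistortPoints(np.array([[p]],float),d['mtx'],d['distortion'])[0,0]
    return -d['R'].T@d['t'], d['R'].T@np.array([u[0],u[1],1.])
def onz(d,p,z):
    o,v=ray(d,p); return o+v*(z-o[2])/v[2]
def tri(d1,p1,d2,p2):
    (o1,v1),(o2,v2)=ray(d1,p1),ray(d2,p2)
    s=np.linalg.lstsq(np.c_[v1,-v2],o2-o1,rcond=None)[0]
    a,b=o1+s[0]*v1,o2+s[1]*v2
    return (a+b)/2,np.linalg.norm(a-b)
def mask(d,hlo,hhi,smin,vmin,box,vmax=255,smax=255):
    h=cv2.cvtColor(d['img'],cv2.COLOR_RGB2HSV); m=cv2.inRange(h,(hlo,smin,vmin),(hhi,smax,vmax))
    x0,x1,y0,y1=box; r=np.zeros_like(m); r[y0:y1,x0:x1]=m[y0:y1,x0:x1]; return r
def pts(m):
    y,x=np.nonzero(m); return np.c_[x,y].astype(float)
E
python3 - <<'E'
from h import *
T,S=load('top0'),load('side0'); np.set_printoptions(precision=4,suppress=True)
for n,d,b in(('top',T,(183,195,170,192)),('side',S,(215,236,138,152))):
    m=mask(d,3,20,150,120,b); p=pts(m); print(n,'orange',len(p),p.mean(0),p.min(0),p.max(0))
    if n=='top': pt=p
    else: ps=p
tc=tri(T,pt.mean(0),S,ps.mean(0)); print('tip centroid',tc)
ft=[pt[:,0][pt[:,1]==pt[:,1].max()].mean(),pt[:,1].max()+.5]; fs=[ps[:,0].min()-.5,ps[:,1][ps[:,0]==ps[:,0].min()].mean()]
print('end',ft,fs,tri(T,ft,S,fs))
def dish(n,d,m,z):
    c=max(cv2.findContours(m,0,1)[0],key=cv2.contourArea); M=cv2.moments(m,True); ctr=(M['m10']/M['m00'],M['m01']/M['m00'])
    w=np.array([onz(d,q[0],z)[:2] for q in c]); (cc,r)=cv2.minEnclosingCircle(w.astype(np.float32)); print(n,M['m00'],onz(d,ctr,z),'circ',cc,2*r)
dish('redT',T,mask(T,0,8,100,100,(184,214,208,236)),.014); dish('redS',S,mask(S,0,8,100,100,(195,222,175,200)),.014)
dish('brT',T,mask(T,8,28,80,40,(124,155,205,236)),.022); dish('brS',S,mask(S,8,28,80,40,(168,200,150,172)),.022)
# handle (dark)
m=mask(T,0,180,0,0,(300,350,222,256),vmax=70); c=max(cv2.findContours(m,0,1)[0],key=cv2.contourArea)
w=np.array([onz(T,q[0],.046)[:2] for q in c]).astype(np.float32); r=cv2.minAreaRect(w); print('handleT',r,cv2.boxPoints(r))
m=mask(S,0,180,0,0,(245,285,240,290),vmax=70); c=max(cv2.findContours(m,0,1)[0],key=cv2.contourArea)
w=np.array([onz(S,q[0],.040)[:2] for q in c]).astype(np.float32); r=cv2.minAreaRect(w); print('handleS',r)
for n,d,b in(('T',T,(300,350,222,256)),('S',S,(245,285,240,290))):
    m=mask(d,80,100,60,20,b); p=pts(m); print('teal',n,len(p),p.mean(0) if len(p) else '',onz(d,p.mean(0),.046) if len(p) else '')
# gauge column foot for check, lens colours
print(T['img'][229,280:300,:].tolist()[::3])
# lens rim: white bright vs. darker inside: inner glass centroid
g=cv2.cvtColor(T['img'],cv2.COLOR_RGB2GRAY); print(g[229,270:312]); print(g[210:248,290])
E
```

```text
top orange 17 [187.0588 185.6471] [186. 183.] [188. 188.]
side orange 8 [223.625 145.375] [222. 145.] [226. 146.]
tip centroid (array([0.5474, 0.1793, 0.123 ]), np.float64(9.005254030272525e-05))
end [np.float64(187.0), np.float64(188.5)] [np.float64(221.5), np.float64(145.5)] (array([0.5401, 0.1785, 0.1258]), np.float64(0.00032908186423785354))
redT 386.0 [0.4839 0.1684 0.014 ] circ (0.48412010073661804, 0.1684599071741104) 0.056175414472818375
redS 216.0 [0.4849 0.1687 0.014 ] circ (0.4849315881729126, 0.16945606470108032) 0.05755086988210678
brT 389.0 [0.4839 0.3154 0.022 ] circ (0.48397189378738403, 0.31544339656829834) 0.055773813277482986
brS 181.0 [0.4816 0.3064 0.022 ] circ (0.4836364984512329, 0.30727458000183105) 0.06154181435704231
handleT ((0.4420706629753113, -0.14859062433242798), (0.0973132848739624, 0.016755688935518265), 74.04243469238281) [[ 0.4206 -0.1931]
 [ 0.4367 -0.1977]
 [ 0.4635 -0.1041]
 [ 0.4474 -0.0995]]
handleS ((0.4441438615322113, -0.148453488945961), (0.10715991258621216, 0.01793927140533924), 73.6212387084961)
teal T 2 [323.  240.5] [ 0.438  -0.1404  0.046 ]
teal S 31 [260.2581 260.2581] [ 0.4386 -0.141   0.046 ]
[[140, 138, 143], [138, 138, 142], [140, 140, 144], [142, 143, 146], [137, 139, 143], [140, 140, 147], [140, 139, 143]]
[178 177 171 163 178 172 155 155 125 140 139 139 140 138 143 138 140 139
 141 143 140 138 139 140 142 141 141 141 140 141 134 136 163 126 121 116
 139 121  92 125 157 170]
[176 177 175 177 154 159 137 157 142 143 140 139 139 141 139 140 138 141
 140 140 142 140 141 137 140 140 142 140 144 139 168  93 126 173 144 176
 175 176]
```

Red dish is at (0.4845, 0.1685). The tip at about (0.541, 0.178, 0.123) is 57 mm from it (38–66 expected) and 148 mm from brown, so red is the one pointed at. I check the lens in both views and work out the approach.

```bash
cat >> h.py <<'E'
from scipy.spatial.transform import Rotation as Ro
def delta(s,p,yaw):
    """TCP target p, tool down (tool y = -z), handle (tool z, up to a half turn) along yaw"""
    R0=Ro.from_quat(s['ee_rot']); best=None
    for k in(0,np.pi):
        z=np.array([np.cos(yaw+k),np.sin(yaw+k),0]); y=np.array([0,0,-1.]); x=np.cross(y,z)
        rv=(R0.inv()*Ro.from_matrix(np.c_[x,y,z])).as_rotvec()
        if best is None or np.linalg.norm(rv)<np.linalg.norm(best): best=rv
    return np.r_[R0.inv().apply(np.array(p)-s['tcp_pos']),best].round(4)
E
python3 - <<'E'
from h import *
from cell import ctrl
T,S=load('top0'),load('side0'); np.set_printoptions(precision=4,suppress=True)
g=cv2.cvtColor(T['img'],cv2.COLOR_RGB2GRAY)
m=np.zeros_like(g); m[212:246,274:306]=cv2.inRange(g,132,150)[212:246,274:306]; m=cv2.morphologyEx(m,cv2.MORPH_OPEN,np.ones((5,5)))
c=max(cv2.findContours(m,0,1)[0],key=cv2.contourArea); w=np.array([onz(T,q[0],.039)[:2] for q in c]).astype(np.float32)
print('lens top',cv2.minEnclosingCircle(w))
s=ctrl.get_state(); print(Ro.from_quat(s['ee_rot']).as_matrix())
yaw=np.radians(74)
for p in((.42,.35,.24),(.445,-.138,.14)): print(p,delta(s,p,yaw))
E
```

```text
lens top ((0.4691964089870453, -0.0596483089029789), 0.029087070375680923)
[[ 0.4222 -0.0005 -0.9065]
 [ 0.9065 -0.0009  0.4222]
 [-0.001  -1.      0.0001]]
(0.42, 0.35, 0.24) [-0.1302 -0.0038 -0.233   0.0006  1.4142 -0.0009]
(0.445, -0.138, 0.14) [-0.5619  0.0966 -0.4617  0.0006  1.4142 -0.0009]
```

>>> arm_command(deltas=[[-0.065, -0.002, -0.117, 0, 0.2, 0, 0.05], [-0.13, -0.004, -0.233, 0, 0.4, 0, 0.05], [-0.13, -0.004, -0.233, 0, 0.5, 0, 0.05], [-0.13, -0.004, -0.233, 0, 0.6, 0, 0.05], [-0.13, -0.004, -0.233, 0, 0.7, 0, 0.05], [-0.13, -0.004, -0.233, 0, 0.8, 0, 0.05], [-0.22, 0.02, -0.28, 0, 0.9, 0, 0.05], [-0.3, 0.03, -0.33, 0, 1.0, 0, 0.05], [-0.38, 0.04, -0.38, 0, 1.1, 0, 0.05], [-0.45, 0.05, -0.41, 0, 1.2, 0, 0.05], [-0.5, 0.06, -0.43, 0, 1.3, 0, 0.05], [-0.56, 0.097, -0.46, 0, 1.41, 0, 0.05]])

```text
time_s: 1.3
tcp_pos: [0.4383, 0.0539, 0.189]
ee_rot: [0.701, -0.098, 0.099, -0.7]
contact_force: [0.7, -0.3, 0.4]
opening: 0.531
```

```bash
python3 - <<'E'
from h import *
from cell import ctrl
s=ctrl.get_state(); print(s['time_s'],s['tcp_pos'],s['joint_positions'],s['opening'])
print(delta(s,(.445,-.138,.14),np.radians(73.7)))
E
```

```text
1.3 [0.43827376 0.0538575  0.18895563] [-2.70252630e-02  2.99649295e-01  2.04673897e+00 -1.22913744e-03
  7.94552581e-01  2.52783853e-01] 0.5305797300138765
[ 0.0593  0.0491 -0.1826  0.0007  0.0055  0.0009]
```

>>> arm_command(deltas=[[0.02, 0.015, -0.06, 0, 0.005, 0, 0.05], [0.04, 0.03, -0.12, 0, 0.005, 0, 0.05], [0.059, 0.049, -0.183, 0, 0.005, 0, 0.05], [0.059, 0.049, -0.183, 0, 0.005, 0, 0.05], [0.059, 0.049, -0.183, 0, 0.005, 0, 0.05], [0.059, 0.049, -0.183, 0, 0.005, 0, 0.05], [0.059, 0.049, -0.183, 0, 0.005, 0, 0.05]])

```text
time_s: 2.0
tcp_pos: [0.4445, -0.1376, 0.1402]
ee_rot: [0.7, -0.1, 0.1, -0.7]
contact_force: [-0.1, 0.2, 0.1]
opening: 0.528
```

```bash
python3 - <<'E'
from h import *
from cell import ctrl
s=ctrl.get_state(); print(s['time_s'],s['tcp_pos'],s['opening'],s['contact_force'])
print(delta(s,(.4455,-.138,.042),np.radians(73.7)))
o=[]
for n,b in(('top',(270,370,190,270)),('side',(200,330,170,300))):
    d=ctrl.snapshot(n); x0,x1,y0,y1=b; o.append(cv2.resize(d['img'][y0:y1,x0:x1,::-1],(400,400*(y1-y0)//(x1-x0)),interpolation=cv2.INTER_CUBIC))
h=max(i.shape[0] for i in o); cv2.imwrite('pics/c1.png',np.hstack([cv2.copyMakeBorder(i,0,h-i.shape[0],0,0,0) for i in o]))
E
```

```text
2.0 [ 0.44452313 -0.13756836  0.1402313 ] 0.5277343310163832 [-0.14264069  0.151492    0.06142563]
[ 0.001   0.0982 -0.0001  0.0005  0.001   0.0005]
```

View pics/c1.png

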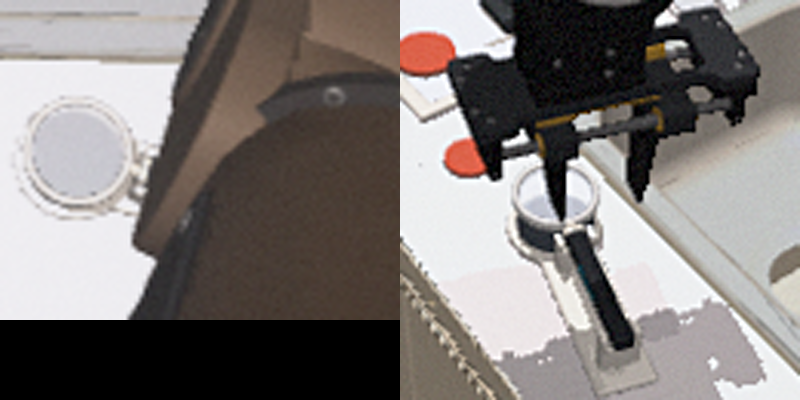

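The jaws straddle the handle line: in the side crop the fingers are at (560,215) and (640,195), above the handle that runs (575,235) to (625,345). Next is the descent.

>>> arm_command(deltas=[[0.001, 0.03, 0, 0, 0, 0, 0.05], [0.001, 0.05, 0, 0, 0, 0, 0.05], [0.001, 0.07, 0, 0, 0, 0, 0.05], [0.001, 0.085, 0, 0, 0, 0, 0.05], [0.001, 0.098, 0, 0, 0, 0, 0.05], [0.001, 0.098, 0, 0, 0, 0, 0.05], [0.001, 0.098, 0, 0, 0, 0, 0.05]])

```text
time_s: 2.8
tcp_pos: [0.4461, -0.1368, 0.0429]
ee_rot: [0.7, -0.099, 0.099, -0.7]
contact_force: [0.4, 0.2, 0.3]
opening: 0.525
```

```bash
python3 - <<'E'
from h import *
from cell import ctrl
s=ctrl.get_state(); print(s['time_s'],s['tcp_pos'],s['opening'],s['contact_force'])
d=ctrl.snapshot('side'); cv2.imwrite('pics/c2.png',cv2.resize(d['img'][200:310,215:315,::-1],None,fx=5,fy=5,interpolation=cv2.INTER_CUBIC))
E
```

```text
2.8 [ 0.4460584  -0.13682842  0.04288047] 0.5245188324910577 [0.39275553 0.21213982 0.34091417]
```

View pics/c2.png

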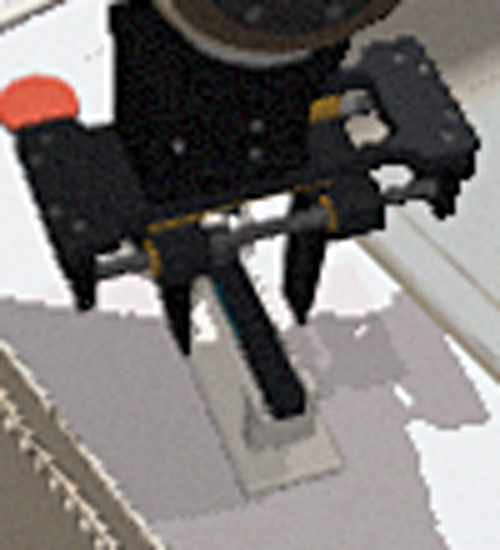

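The handle lies between the fingers, whose tips are at (187,350) and (303,320). I close the jaws.

>>> arm_command(deltas=[[0, 0, 0, 0, 0, 0, 0.03], [0, 0, 0, 0, 0, 0, 0.022], [0, 0, 0, 0, 0, 0, 0.01], [0, 0, 0, 0, 0, 0, 0.005], [0, 0, 0, 0, 0, 0, 0.005], [0, 0, 0, 0, 0, 0, 0.005], [0, 0, 0, 0, 0, 0, 0.005], [0, 0, 0, 0, 0, 0, 0.005]], force=35)

```text
time_s: 3.65
tcp_pos: [0.4462, -0.1371, 0.0432]
ee_rot: [0.701, -0.098, 0.1, -0.7]
contact_force: [-0.6, -0.1, 3.6]
opening: 0.162
```

>>> arm_command(deltas=[[0, -0.01, 0, 0, 0, 0, 0.005], [0, -0.025, 0, 0, 0, 0, 0.005], [0, -0.045, 0, 0, 0, 0, 0.005], [0, -0.065, 0, 0, 0, 0, 0.005], [0, -0.08, 0, 0, 0, 0, 0.005], [0, -0.09, 0, 0, 0, 0, 0.005], [0, -0.09, 0, 0, 0, 0, 0.005], [0, -0.09, 0, 0, 0, 0, 0.005], [0, -0.09, 0, 0, 0, 0, 0.005], [0, -0.09, 0, 0, 0, 0, 0.005]])

```text
time_s: 4.65
tcp_pos: [0.4458, -0.1369, 0.1326]
ee_rot: [0.7, -0.099, 0.099, -0.7]
contact_force: [0.2, 0.8, -0.9]
opening: 0.167
```

```bash
python3 - <<'E'
from h import *
from cell import ctrl
s=ctrl.get_state(); print(s['time_s'],s['tcp_pos'],s['opening'],s['contact_force'])
# lens moves with tcp: grasp tcp (.4462,-.1371,.0432) <-> lens (.4685,-.0598,.039)
off=np.array([.4685,-.0598,.039])-[.4462,-.1371,.0432]
t=np.array([.4845,.1685,.1225])-off; print('tcp target',t, delta(s,t,np.radians(73.7)))
for n in('top','side'):
    d=ctrl.snapshot(n); np.savez(n+'1.npz',**d)
    cv2.imwrite(f'pics/{n}3.png',cv2.resize(d['img'][100:300,120:370,::-1],None,fx=1.6,fy=1.6,interpolation=cv2.INTER_CUBIC))
cv2.imwrite('pics/c3.png',np.hstack([cv2.imread('pics/top3.png'),cv2.imread('pics/side3.png')]))
E
```

```text
4.65 [ 0.44578717 -0.13687908  0.13258784] 0.16733701041173585 [ 0.21732927  0.82267733 -0.89278602]
tcp target [0.4622 0.0912 0.1267] [-0.0475  0.0057  0.2237  0.0006  0.0034  0.0008]
```

View pics/c3.png

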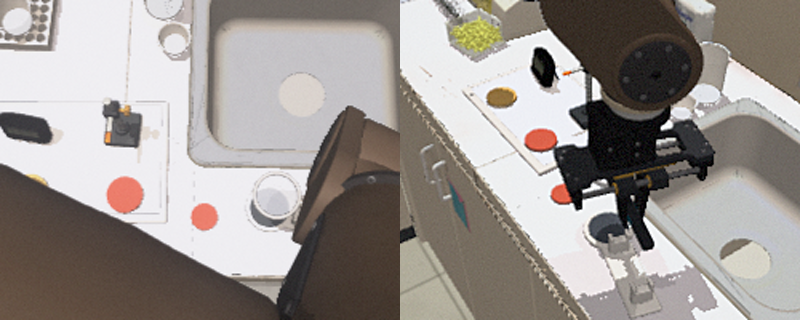

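The loupe is lifted: the rest at side crop (630,260) is empty, and the lens shows beside the gripper in the top crop at (276,195). The contact force of −0.9 N matches its weight. I move toward the dish.

>>> arm_command(deltas=[[-0.004, 0, 0.02, 0, 0, 0, 0.005], [-0.01, 0, 0.045, 0, 0, 0, 0.005], [-0.016, 0, 0.075, 0, 0, 0, 0.005], [-0.022, 0, 0.105, 0, 0, 0, 0.005], [-0.029, 0, 0.135, 0, 0, 0, 0.005], [-0.035, 0, 0.165, 0, 0, 0, 0.005], [-0.041, 0, 0.195, 0, 0, 0, 0.005], [-0.045, 0.003, 0.215, 0, 0, 0, 0.005], [-0.0475, 0.006, 0.2237, 0, 0.003, 0, 0.005], [-0.0475, 0.006, 0.2237, 0, 0.003, 0, 0.005], [-0.0475, 0.006, 0.2237, 0, 0.003, 0, 0.005], [-0.0475, 0.006, 0.2237, 0, 0.003, 0, 0.005]])

```text
time_s: 5.95
tcp_pos: [0.4623, 0.0903, 0.1266]
ee_rot: [0.7, -0.1, 0.101, -0.7]
contact_force: [0.2, 0.2, -0.0]
opening: 0.17
```

```bash
python3 - <<'E'
from h import *
from cell import ctrl
s=ctrl.get_state(); print(s['time_s'],s['tcp_pos'],s['opening'],s['contact_force'])
for n,b in(('top',(160,260,150,250)),('side',(160,260,110,210))):
    d=ctrl.snapshot(n); np.savez(n+'2.npz',**d); x0,x1,y0,y1=b
    cv2.imwrite(f'pics/{n}4.png',cv2.resize(d['img'][y0:y1,x0:x1,::-1],(400,400),interpolation=cv2.INTER_CUBIC))
    for q in((.4845,.1685,.1225),(.518,.1685,.1225),(.451,.1685,.1225),(.4845,.202,.1225),(.4845,.135,.1225)):
        print(n,q,cv2.projectPoints(np.array(q),cv2.Rodrigues(d['R'])[0],d['t'],d['mtx'],d['distortion'])[0].ravel().round(1))
cv2.imwrite('pics/c4.png',np.hstack([cv2.imread('pics/top4.png'),cv2.imread('pics/side4.png')]))
E
```

```text
5.95 [0.46231174 0.09031323 0.12656694] 0.17041206745790555 [ 0.16088571  0.1822439  -0.00148263]
top (0.4845, 0.1685, 0.1225) [190.2 213.1]
top (0.518, 0.1685, 0.1225) [191.1 198.4]
top (0.451, 0.1685, 0.1225) [189.2 228. ]
top (0.4845, 0.202, 0.1225) [175.1 212.8]
top (0.4845, 0.135, 0.1225) [205.2 213.4]
side (0.4845, 0.1685, 0.1225) [205.2 155.1]
side (0.518, 0.1685, 0.1225) [216.3 151. ]
side (0.451, 0.1685, 0.1225) [193.8 159.4]
side (0.4845, 0.202, 0.1225) [198.9 148.9]
side (0.4845, 0.135, 0.1225) [211.8 161.6]
```

View pics/c4.png

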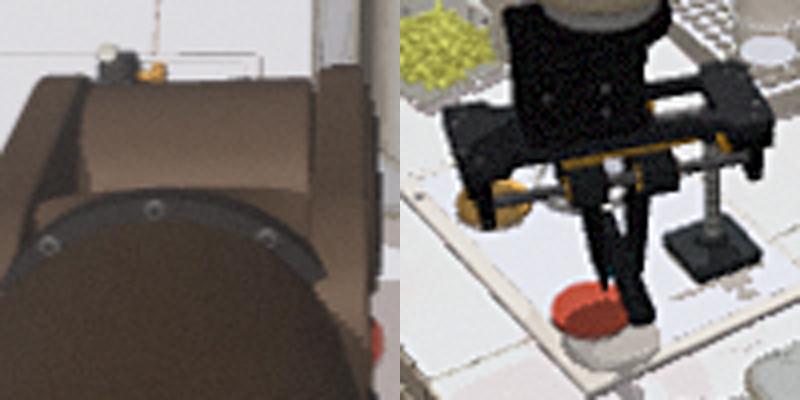

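The arm hides most of the lens from both cameras here; only a bit of rim shows at side crop (575,205). I check the hold by overlaying the expected rim and handle outline on this view and on the lifted views.

```bash
python3 - <<'E'
from h import *
np.set_printoptions(precision=4,suppress=True)
yaw=np.radians(73.5); ex=np.array([np.cos(yaw),np.sin(yaw),0]); ey=np.array([-ex[1],ex[0],0]); ez=np.array([0,0,1.])
off=np.array([.4685,-.0598,.039])-[.4462,-.1371,.0432]
a=np.linspace(0,2*np.pi,60); out=[]
for n,tcp,b in(('top1',(.4458,-.1369,.1326),(260,320,190,250)),('side1',(.4458,-.1369,.1326),(215,295,190,270)),('side2',(.4623,.0903,.1266),(180,240,145,205))):
    d=load(n); x0,x1,y0,y1=b; k=400/(x1-x0); L=np.array(tcp)+off
    im=cv2.resize(np.ascontiguousarray(d['img'][y0:y1,x0:x1,::-1]),(400,400),interpolation=cv2.INTER_CUBIC)
    def dr(P,c):
        q=cv2.projectPoints(np.array(P,float),cv2.Rodrigues(d['R'])[0],d['t'],d['mtx'],d['distortion'])[0].reshape(-1,2)
        q=((q-[x0,y0]+.5)*k).round().astype(np.int32); cv2.polylines(im,[q],True,c,1)
    for z,c in((.005,(0,255,0)),(-.005,(255,0,255))): dr([L+.0335*(np.cos(t)*ex+np.sin(t)*ey)+z*ez for t in a],c)
    for z,c in((.007,(0,255,0)),(-.007,(255,0,255))): dr([L+(x-.088)*ex+y*ey+z*ez for x,y in((.049,.008),(.049,-.008),(-.057,-.008),(-.057,.008))],c)
    out.append(cv2.resize(im,(390,390)) if len(out)<3 else im)
    if n=='top1':
        g=cv2.cvtColor(d['img'],cv2.COLOR_RGB2GRAY); print(g[222,262:312]); 
o=np.zeros((595,800,3),np.uint8); o[:295,:295]=cv2.resize(out[0],(295,295)); o[300:595,:295]=cv2.resize(out[1],(295,295)); o[:500,300:800]=cv2.resize(out[2],(500,500))
cv2.imwrite('pics/c5.png',o)
E
```

```text
[239 239 238 239 238 240 239 240 238 238 240 239 239 238 239 233 221 223
 183 213 215 213 215 214 214 215 213 212 204 206 202 202 203 202 205 211
 223 230 230 227 228 229 227 215 206 223 178 178  95  60]
```

View pics/c5.png

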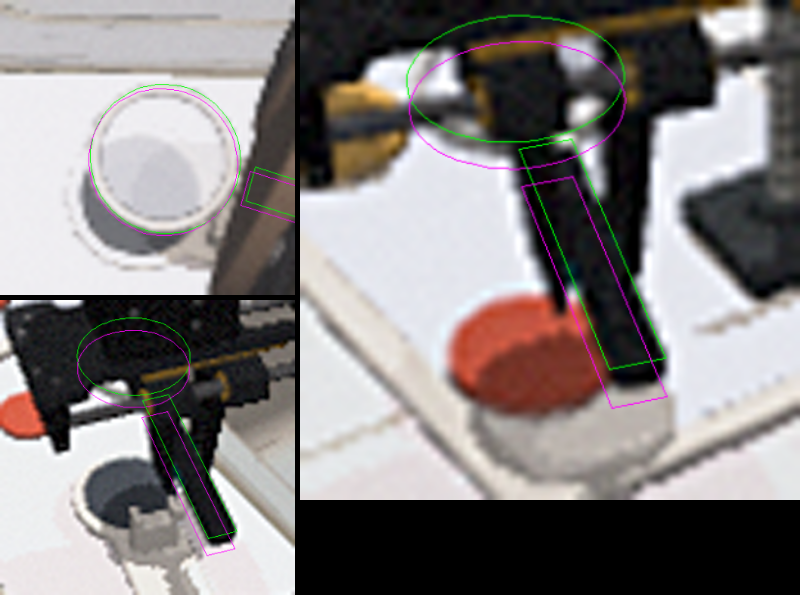

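In the top view the lens matches the expected rim. In the side views the handle's rear end sits higher than the drawn bottom edge. I draw the same overlay on the at-rest picture to see whether that comes from the model or from tilt.

```bash
python3 - <<'E'
from h import *
yaw=np.radians(73.5); ex=np.array([np.cos(yaw),np.sin(yaw),0]); ey=np.array([-ex[1],ex[0],0]); ez=np.array([0,0,1.])
L0=np.array([.4685,-.0598,.039]); off=L0-[.4462,-.1371,.0432]
a=np.linspace(0,2*np.pi,60); o=[]
for n,L,b in(('side0',L0,(230,290,220,300)),('side2',np.array([.4623,.0903,.1266])+off,(180,240,140,220))):
    d=load(n); x0,x1,y0,y1=b
    im=cv2.resize(np.ascontiguousarray(d['img'][y0:y1,x0:x1,::-1]),(400,533),interpolation=cv2.INTER_NEAREST); k=400/60
    pr=lambda P:cv2.projectPoints(np.array(P,float),cv2.Rodrigues(d['R'])[0],d['t'],d['mtx'],d['distortion'])[0].reshape(-1,2)
    def dr(P,c): cv2.polylines(im,[((pr(P)-[x0,y0]+.5)*k).round().astype(np.int32)],True,c,1)
    for z,c in((.005,(0,255,0)),(-.005,(255,0,255))): dr([L+.0335*(np.cos(t)*ex+np.sin(t)*ey)+z*ez for t in a],c)
    for z,c in((.007,(0,255,0)),(-.007,(255,0,255))): dr([L+(x-.088)*ex+y*ey+z*ez for x,y in((.049,.008),(.049,-.008),(-.057,-.008),(-.057,.008))],c)
    o.append(im)
    print(n,'rear',pr([L-.145*ex]).round(1), 'teal', (lambda p:(len(p),p.mean(0)))(pts(mask(d,80,100,60,20,(b[0],b[1],b[2]+20,b[3])))))
cv2.imwrite('pics/c6.png',np.hstack(o))
E
```

```text
side0 rear [[272.1 283. ]] teal (32, array([259.65625, 259.75   ]))
side2 rear [[220.1 190.4]] teal (27, array([217.25925926, 177.14814815]))
```

View pics/c6.png

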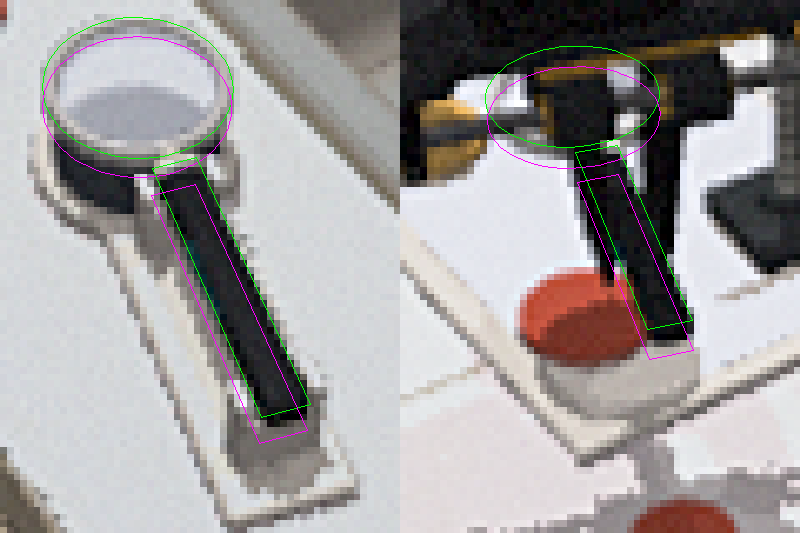

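At rest and in the hold, the handle end shows the same offset from the drawing (about 15 px), so the loupe is level and has not slipped. I refine the tip height with colour-weighted centroids and check the state.

```bash
python3 - <<'E'
from h import *
from cell import ctrl
np.set_printoptions(precision=4,suppress=True)
T,S=load('top0'),load('side0')
def wc(d,b,t):
    x0,x1,y0,y1=b; i=d['img'][y0:y1,x0:x1].astype(float); w=np.clip(i[...,0]-i[...,2]-t,0,None)
    y,x=np.mgrid[y0:y1,x0:x1]; return np.array([(w*x).sum(),(w*y).sum()])/w.sum()
for t in(30,50,80):
    a,b=wc(T,(183,191,180,192),t),wc(S,(217,232,140,150),t); print(t,a,b,tri(T,a,S,b))
i=S['img'].astype(int); print((i[...,0]-i[...,2])[142:150,216:234])
s=ctrl.get_state(); off=np.array([.4685,-.0598,.039])-[.4462,-.1371,.0432]
print(s['time_s'],s['tcp_pos'],'lens',s['tcp_pos']+off,s['opening'],np.abs(s['qd']).max(),s['contact_force'],delta(s,np.array([.4845,.1685,.1225])-off,np.radians(73.7)))
E
```

```text
30 [186.9849 185.5181] [223.8617 145.1361] (array([0.5478, 0.1793, 0.1235]), np.float64(0.0006561970231668634))
50 [186.9892 185.6093] [223.8726 145.159 ] (array([0.5477, 0.1792, 0.1235]), np.float64(0.000852926935429849))
80 [186.9545 185.6942] [223.8087 145.1981] (array([0.5475, 0.1793, 0.1234]), np.float64(0.0008704152369518206))
[[  0  -9 -12   5   9   4   0  -3  -3  -5  -6  -6  -2   2   0   5   9   7]
 [  0 -15 -14 -11  -2   7  -2 -12 -21 -18 -15  -7   1   7   9   6   8   4]
 [  0 -13 -15 -10 -19 -12 -13  40  81 106 107  23   1   9   8   8   0  -3]
 [  0  -8 -16 -13 -17  60 135 187 227 191 143  32  -2  -2   1   0   2  -1]
 [ -5  -5 -15 -16 -20  32 167 152 116  85   0  -9  -5  -2  -2   0  -3  -2]
 [ 10   4  -7 -16 -16 -22  15 -15 -17   8   1   2   0   1  -1   0  -2  -1]
 [ 10   7   0 -17 -14 -17 -16 -19 -17 -17   3   7   4   3  -2  -1  -1  -4]
 [ 13  14  -2  -8 -16 -11 -13 -15 -13 -13 -12   4  10   6  -1   1  -1   0]]
6.05 [0.4624 0.0904 0.1267] lens [0.4847 0.1677 0.1225] 0.16979472151351815 0.0038618262155367756 [ 0.2384  1.2153 -0.1471] [-0.0004 -0.0001  0.0007  0.0007 -0.0008  0.0012]
```

The tip centroid is z ≈ 0.1235, partly on its top face, so the mid-thickness is about 0.122. The lens is at (0.4847, 0.1677, 0.1225) and still. I hand the job in.

```bash
python3 -c "
from cell import ctrl
print(ctrl.finish_job())"
```

```text
the job is handed in; nothing more can be done
None
```

I gripped the loupe at the teal band with 35 N and lifted it straight out of the rest. I then carried it level over the red dish, which is the one the orange finger points at. The job was handed in after about 6 s of robot time with the loupe still held there; no verdict was reported.

| Check | Measured | Target |
|---|---|---|
| Lens centre, horizontal | (0.4847, 0.1677) | red dish at (0.4845, 0.1685) |
| Lens centre, height | 0.1225 m | finger tip mid-thickness about 0.122 m |
| Finger tip to red dish | 57 mm | 38–66 mm expected |
| Finger tip to brown dish | 148 mm | over 130 mm expected |
| Speed at the end | joint speeds below 0.004 rad/s | steady |

- **Lens position:** the arm hid most of the lens from both cameras at the final pose. The lens figures therefore come from the arm's position plus where the lens sat at the grasp. The visible parts of the rim and handle agreed with this.
- **Level and slip:** the handle's rear end looked high against the drawn outline. The same offset showed while the loupe was still in its rest, so I read it as a drawing error and not as tilt or slip.
- **Brown dish:** the two cameras disagreed by about 8 mm on its position, probably because its wall shows in one view. This does not affect which dish is meant.
- **Not checked:** I did not measure the finger, dishes and timer again after the move, but the planned path stayed clear of them.

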